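# Ring the waiter-call button under its splash cover

## Robot

A 7-joint arm with a two-finger parallel gripper is mounted at the origin on the work surface. World frame = base frame: x ahead of the robot, y to its left, z up, the work surface at z = 0. Lengths are in m, angles in rad, forces in N, time in s.
With the tool pointing down it reaches from about 0.4 to 0.9 m from the base axis. Payload 5.6 kg.
Tool frame: the origin (TCP) lies on the mounting face of the last link; the fingertips stand 190 mm ahead of it and the grasp point (between the pads) lies arm.hold_point_z ahead of it (arm.hold_point_z is the distance from the TCP to the grasp point, in m); z points along the fingers, y is the direction in which the jaws open and shut (so a half turn about z gives the same grasp; the last joint's range is limited). The gripper opens to 92 mm and grips with 3 to 60 N. Pads are 20 mm wide; open, the fingers measure 128 mm over their backs; the gripper's body (75 mm by 189 mm) begins 69 mm behind the grasp point.
Start: joints at [1.131, 0.468, -0.012, 1.603, 0.006, 1.071, -0.056], TCP at [0.251, -0.6, 0.405] pointing down, gripper open.
Joint ranges: [-2.53, 2.53], [-0.31, 2.02], [-1.57, 1.55], [0.28, 2.44], [-1.29, 4.43], [0.15, 1.84], [-2.92, 2.92]. Speed limits (rad/s): [2.57, 2.57, 3.14, 3.14, 3.14, 3.14, 3.14].

## Interface

Orientations are given as a 3x3 rotation matrix whose columns are the frame's x, y, z axes.
In Python, from plant import state, optics, arm gives the robot as it stands.
- The arm moves only by the tool carry_out, never from a script. Its argument "series" is a list of rows, each an object of numbers: "tx", "ty", "tz": the shift along the tool's x, y, z in cm; "wx", "wy", "wz": the turn, a rotation vector about the tool's x, y, z in rad; "gripper": the gripper command: -1 is fully open, 1 is shut, values between are in proportion. A call has 1 to 20 rows; each row is the pose to reach, as a shift and turn from the pose measured when the call began, along the tool's axes at that moment; what a row does not reach only later rows make up. A row lasts 1/8 s, in which the tool goes at most 62.5 mm and 10.7 degrees, less where a joint would pass 70% of its speed; a pose out of reach is approached as far as the arm can. A call with a gripper value outside its range is refused whole. The fingers move at their own pace and stop on an object; "grip_force" is the grip in N (left out, the last holds). Time passes only in rows, so rows that repeat a pose let the fingers close. It gives the time, the measured TCP pose, the force and the opening at its end, in the units of the state.
- state(): the state, without advancing time (a new reading comes with each control period).
- optics.snapshot(name): name is "side" or "top"; returns a dict with "frame" (480x640x3 uint8, red, green, blue), "mtx" (3x3 intrinsics, pixels), "k1" (the pictures are not rectified: a ray, as slopes to the right and down, at radius r is drawn at 1 + k1 r^2 times it, then the intrinsics apply), "R" (3x3) and "t" (3): a world point X has camera coordinates R X + t. Camera axes: x right, y down, z forward; pixel columns grow to the right and rows downward; lengths in m; the calibration is good to about 2 mm. A picture is of the moment at which its call begins. There is no depth.
- arm.close_job(): hands the job in, once; it reports no verdict.
The state is a dict: "time_s": time; "joints": joint angles; "qd": joint speeds; "joint_torque": joint torques, N m; "eef_pos": TCP position; "eef_rot": TCP orientation; "force": force on the tool from outside, world axes, zero at the start; "wrist_torque": the same for the moment, N m; "grip_width": opening from 0.0 (shut) to 1.0 (fully open).
Only numpy, scipy, OpenCV 4.12 (cv2) and the standard library are available. Lean on these libraries where they do the work, as an engineer would, in place of code of your own. Each camera call takes 0.05 s, during which the arm holds its last target.

## Task

Two grey control boxes with sliding metal splash covers stand on the kitchen counter. On the waiter-call box, the one whose cover has a straight upright bar for a grip, slide the cover aside until the button is quite uncovered, press the button right down and let it come up, then slide the cover fully closed again and let go. Leave the cover of the other box, the one with the round knob, shut.

Things in the scene. Friction and masses are not known exactly. Their poses are not given: they have to be found in the camera images.
- call_box: Waiter-call box, fixed grey case 110 mm (its x) by 240 mm (its y); yaw varies. Origin: centre of its underside, on the counter; z up. Rails along both long sides (x = +-43 to +-55 mm) rise to 70 mm. Open well at y = -110 to -10 mm, floor 38 mm high, holds the button; deck 58 mm high at y = -10 to 120 mm, where the cover parks. It and the other box stand left and right, either way round.
- call_cover (a joint): Call box's bare metal cover, 84 (x) by 104 mm (y), top 64 mm above the counter. Value in m: 0 closed over the well (may start a little ajar), 0.11 open, along the box's +y; button uncovered from 0.07. Upright black grip bar 50 mm along x, 12 mm thick along y, 64 to 104 mm above the counter, centred at box x = 0, y = -60 mm + value. 2 N friction; stays where left.
- call_button (a joint): Round white push button in the call box's well, 36 mm across, centred at box x = 0, y = -60 mm, top 56 mm above the counter when up. Value in m: 0 up, 0.006 right down. Spring return: 1.5 N starts it, 5 N holds it right down.
- rinse_cover (a joint): Cover of the other grey box, which has the same case and cover but a round black knob (32 mm across, 64 to 98 mm above the counter) as grip. Value in m: 0 closed, 0.11 open; starts shut or almost. To be left shut.

How it is judged:
By the outcome, as a careful person would: the job done as asked, in the order asked, and still so for the second after the job is handed in, with the robot touching nothing.
It also fails if it takes over 56 s, if anything falls off the work surface, if the arm or the gripper's body presses on something with over 40 N, if the wrist force passes 120 N, or if a joint passes its speed limit or range.

## Working session

There is one attempt and no reset: what is moved stays moved. The work goes in short steps, Python scripts to look and compute and a tool call to move; the robot and the scene stay as the last step left them, time stands still between calls to the robot, and variables do not carry over. Pictures are saved under pics/ and viewed, and the job is handed in when it is done.

Besides the shell and the picture viewer there is one more tool, called after "Call:" in YAML: its name, and indented under it one key for each argument. carry_out: Moves the arm, as the interface text tells. Its arguments: {"type":"object","properties":{"series":{"type":"array","items":{"type":"object","properties":{"tx":{"type":"number"},"ty":{"type":"number"},"tz":{"type":"number"},"wx":{"type":"number"},"wy":{"type":"number"},"wz":{"type":"number"},"gripper":{"type":"number"}}}},"grip_force":{"type":"number"}},"required":["series"]}

```bash
mkdir -p pics; ls; python3 - <<'E'
from plant import state, optics, arm
import cv2,numpy as np
s=state();print(s['time_s'],s['eef_pos'],s['eef_rot'],s['grip_width'],arm.hold_point_z,s['force'])
for n in('side','top'):
    d=optics.snapshot(n);cv2.imwrite(f'pics/{n}0.png',d['frame'][:,:,::-1])
    print(n,d['mtx'],d['k1'],d['R'],d['t'])
E
```

```text
pics
0.0 [ 0.25107011 -0.59930482  0.40377545] [[ 9.22334031e-01  3.86392738e-01 -7.66397760e-04]
 [ 3.86393476e-01 -9.22332830e-01  1.49425312e-03]
 [-1.29505259e-04 -1.67433160e-03 -9.99998590e-01]] 0.9984013279282378 0.1714 [-0.35549667 -0.59724175 -0.49959158]
side [[439.76605336   0.         324.02544927]
 [  0.         439.76605336 242.60000004]
 [  0.           0.           1.        ]] -0.04307243732805125 [[ 0.72012676 -0.69366312  0.0157775 ]
 [-0.37672216 -0.40998777 -0.83065664]
 [ 0.58266446  0.59223434 -0.55656143]] [-0.41763564  0.2561282   0.4553276 ]
top [[444.61719627   0.         323.23605456]
 [  0.         444.61719627 242.86071976]
 [  0.           0.           1.        ]] -0.03318992260450468 [[ 0.00268257 -0.99995286 -0.0093318 ]
 [-0.9950007  -0.00173744 -0.0998528 ]
 [ 0.09983188  0.00955301 -0.99495846]] [-0.01839485  0.53645815  0.80375807]
```

View pics/side0.png

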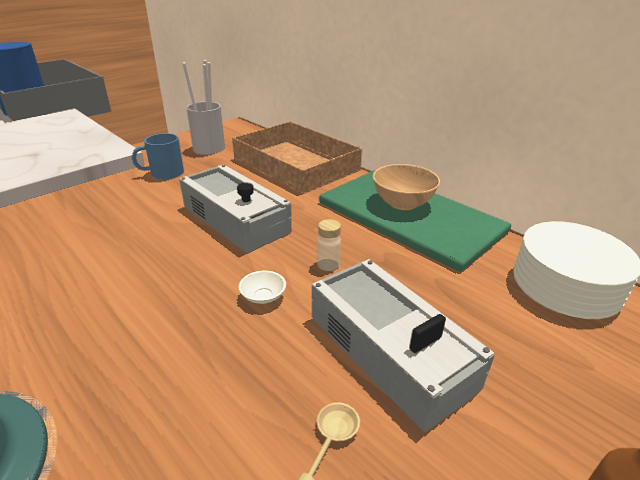

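View pics/top0.png

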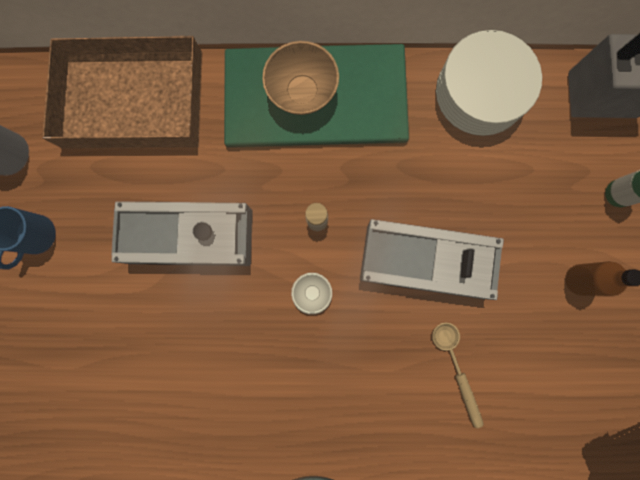

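The top view shows the call box (black bar grip) at about (432,260), with its deck to the left. The knob box is at about (180,234). I'll enlarge both.

```bash
python3 - <<'E'
import cv2
a=cv2.imread('pics/top0.png')
cv2.imwrite('pics/zc.png',cv2.resize(a[210:310,355:515],None,fx=5,fy=5,interpolation=cv2.INTER_CUBIC))
cv2.imwrite('pics/zr.png',cv2.resize(a[190:280,105:255],None,fx=5,fy=5,interpolation=cv2.INTER_CUBIC))
E
```

```text
(no output)
```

View pics/zc.png

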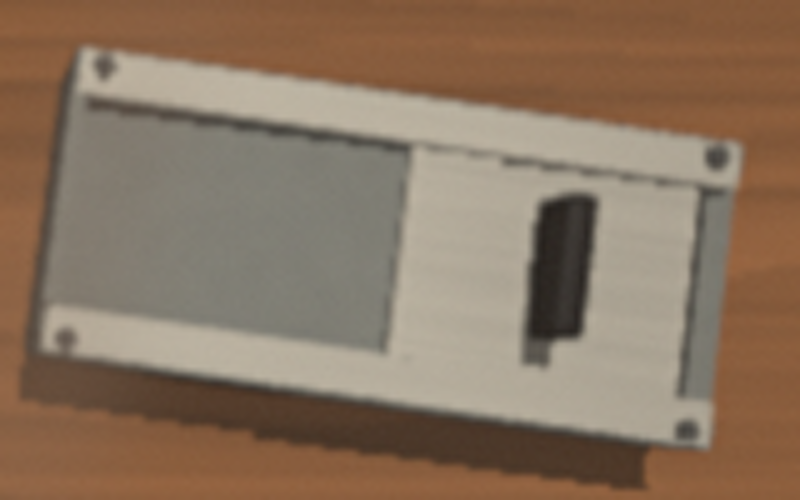

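View pics/zr.png

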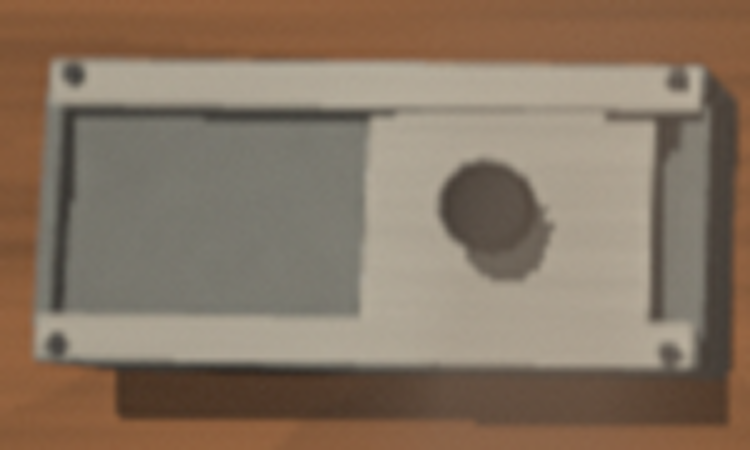

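The enlarged crops give the rail corners and the cover edges. I'll cast those pixels onto planes at the known heights.

```bash
cat > h.py <<'E'
import cv2,numpy as np
def ray(d,px,z):
    k=d['k1'];K=d['mtx']
    p=cv2.undistortPoints(np.array([px],float).reshape(-1,1,2),K,np.array([k,0,0,0.]))[0,0]
    R=d['R'];c=-R.T@d['t'];v=R.T@np.array([p[0],p[1],1]);return c+v*(z-c[2])/v[2]
def proj(d,X):
    r,_=cv2.Rodrigues(d['R']);return cv2.projectPoints(np.array(X,float).reshape(-1,1,3),r,d['t'],d['mtx'],np.array([d['k1'],0,0,0.]))[0][:,0]
E
python3 - <<'E'
from plant import state, optics, arm
from h import *
d=optics.snapshot('top')
def box(name,o,cor,edges):
    f=lambda p,z:ray(d,(o[0]+(p[0]+.5)/5-.5,o[1]+(p[1]+.5)/5-.5),z)
    C=np.array([f(p,.07) for p in cor]);TL,TR,BR,BL=C
    print(name,'len',np.linalg.norm(TL-TR),np.linalg.norm(BL-BR),'wid',np.linalg.norm(TL-BL),np.linalg.norm(TR-BR))
    c=C.mean(0);y=(TL+BL-TR-BR);y/=np.linalg.norm(y);x=np.array([y[1],-y[0],0])
    print('c',c,'y',y,'yaw(deg) of box',np.degrees(np.arctan2(-y[0],y[1])))
    for p in edges:
        q=f(p,.064)-c;print('edge box xy',q@x*1e3,q@y*1e3)
    return c,x,y
c,x,y=box('call',(355,210),[(80,47),(742,143),(712,450),(35,353)],[(410,148),(385,352),(698,190),(682,398)])
np.savez('box.npz',c=c,x=x,y=y)
box('rinse',(105,190),[(50,58),(706,68),(694,370),(33,360)],[(370,112),(360,315),(655,118),(650,322)])
s=optics.snapshot('side')
g=np.array([[ix,iy,z] for z in(.07,) for ix,iy in((-.055,.12),(.055,.12),(.055,-.12),(-.055,-.12))])
W=[ [*(c[:2]+x[:2]*a+y[:2]*b),z] for a,b,z in g]
print(proj(s,W))
# two-view triangulate bar top corners? print bar projections for v=0,.005,.01
for v in (0,.005,.01):
    P=[[*(c[:2]+x[:2]*a+y[:2]*(-.06+v)),.104] for a in(-.025,.025)]
    print(v,proj(s,P).round(1).tolist(),proj(d,P).round(1).tolist())
im=s['frame'][:,:,::-1];cv2.imwrite('pics/zs.png',cv2.resize(im[250:430,300:500],None,fx=4,fy=3.3,interpolation=cv2.INTER_CUBIC))
E
```

```text
call len 0.23738454870367462 0.23946092596539736 wid 0.10980954685716242 0.10917375540969863
c [ 0.50381089 -0.21145386  0.07      ] y [0.14162268 0.98992071 0.        ] yaw(deg) of box -8.141754439282952
edge box xy 36.70430432938069 -3.2743615374394492
edge box xy -36.65419363570775 -3.195077675095198
edge box xy 36.52077371240033 -107.10176496827437
edge box xy -37.760103828411516 -109.41987635259478
rinse len 0.2387853360148816 0.23733465730865988 wid 0.10935935256641569 0.1082600428291708
c [0.5508875  0.24134365 0.07      ] y [0.01414057 0.99990002 0.        ] yaw(deg) of box -0.8102219051906799
edge box xy 37.46780098314755 3.3713785533096687
edge box xy -36.1749067537344 3.3069764902717425
edge box xy 36.73102433873351 -100.34711224601993
edge box xy -36.957692783192925 -101.26916062557677
[[308.98800245 281.9471386 ]
 [366.83712722 256.86361188]
 [494.29330103 351.34278797]
 [432.33840478 395.51178232]]
0 [[416.5, 329.7], [445.2, 312.9]] [[471.4, 277.5], [474.7, 248.2]]
0.005 [[413.4, 327.2], [442.1, 310.6]] [[468.5, 277.1], [471.8, 247.8]]
0.01 [[410.4, 324.8], [439.0, 308.3]] [[465.5, 276.7], [468.9, 247.4]]
```

View pics/zs.png

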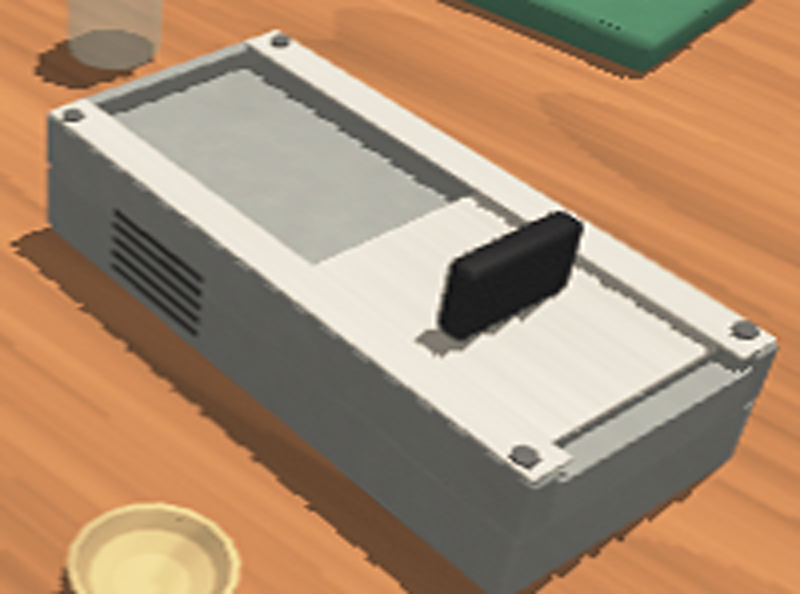

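The call cover is about 4 mm ajar and the knob cover about 8–11 mm ajar, so I'll nudge that one shut at the end. Next I'll work out the moves for the grasp.

```bash
cat > go.py <<'E'
from plant import state, optics, arm
from h import *
from scipy.spatial.transform import Rotation as Ro
B=np.load('box.npz');c,x,y=B['c'],B['x'],B['y']
def tgt(by,tipz,bx=0,neg=True):
    """shift (cm) & turn for tips at box (bx,by), world tip z"""
    s=state();R=s['eef_rot']
    yy=-y;z=np.array([0,0,-1.]);Rt=np.c_[np.cross(yy,z),yy,z]
    p=c+x*bx+y*by;p=np.array([p[0],p[1],tipz+.19])
    sh=R.T@(p-s['eef_pos'])*100;w=Ro.from_matrix(R.T@Rt).as_rotvec()
    print('t',s['time_s'],'shift',sh.round(2),'turn',w.round(3),'F',s['force'].round(1),'grip',s['grip_width'],'tip z',s['eef_pos'][2]-.19)
E
python3 - <<'E'
from go import *
tgt(-.057,.15);tgt(-.057,.072)
E
```

```text
t 0.2 shift [ 35.37 -21.12   6.43] turn [-0.001  0.     0.539] F [-0.5  0.3 -0.4] grip 0.9983875137641576 tip z 0.2141449474147356
t 0.2 shift [ 35.37 -21.11  14.23] turn [-0.001  0.     0.539] F [-0.5  0.3 -0.4] grip 0.9983875137641576 tip z 0.2141449474147356
```

Call:
carry_out:
  series:
    - {"tx": 5,"ty": -3,"tz": 1,"wz": 0.1,"gripper": -1}
    - {"tx": 10,"ty": -6,"tz": 2,"wz": 0.2,"gripper": -1}
    - {"tx": 15,"ty": -9,"tz": 3,"wz": 0.3,"gripper": -1}
    - {"tx": 20,"ty": -12,"tz": 4,"wz": 0.4,"gripper": -1}
    - {"tx": 25,"ty": -15,"tz": 5,"wz": 0.5,"gripper": -1}
    - {"tx": 30,"ty": -18,"tz": 6,"wz": 0.539,"gripper": -1}
    - {"tx": 35.4,"ty": -21.1,"tz": 6.4,"wz": 0.539,"gripper": -1}
    - {"tx": 35.4,"ty": -21.1,"tz": 6.4,"wz": 0.539,"gripper": -1}
    - {"tx": 35.4,"ty": -21.1,"tz": 6.4,"wz": 0.539,"gripper": -1}
    - {"tx": 35.4,"ty": -21.1,"tz": 6.4,"wz": 0.539,"gripper": -1}

```text
$.series[0]: bad value
```

```bash
python3 - <<'E'
from go import *
tgt(-.057,.074)
im=optics.snapshot('side')['frame'][:,:,::-1];cv2.imwrite('pics/s1.png',im)
E
```

```text
t 0.2 shift [ 35.37 -21.11  14.03] turn [-0.001  0.     0.539] F [-0.5  0.3 -0.4] grip 0.9983875137641576 tip z 0.2141449474147356
```

View pics/s1.png

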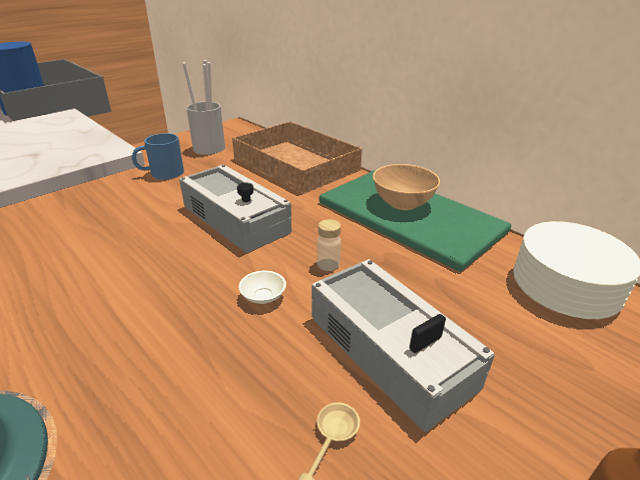

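The call was refused and the arm hasn't moved. All the keys are probably needed in each row.

Call:
carry_out:
  series:
    - {"tx": 5,"ty": -3,"tz": 1,"wx": 0,"wy": 0,"wz": 0.1,"gripper": -1}
    - {"tx": 10,"ty": -6,"tz": 2,"wx": 0,"wy": 0,"wz": 0.2,"gripper": -1}
    - {"tx": 15,"ty": -9,"tz": 3,"wx": 0,"wy": 0,"wz": 0.3,"gripper": -1}
    - {"tx": 20,"ty": -12,"tz": 4,"wx": 0,"wy": 0,"wz": 0.4,"gripper": -1}
    - {"tx": 25,"ty": -15,"tz": 5,"wx": 0,"wy": 0,"wz": 0.5,"gripper": -1}
    - {"tx": 30,"ty": -18,"tz": 6,"wx": 0,"wy": 0,"wz": 0.539,"gripper": -1}
    - {"tx": 35.4,"ty": -21.1,"tz": 6.4,"wx": 0,"wy": 0,"wz": 0.539,"gripper": -1}
    - {"tx": 35.4,"ty": -21.1,"tz": 6.4,"wx": 0,"wy": 0,"wz": 0.539,"gripper": -1}
    - {"tx": 35.4,"ty": -21.1,"tz": 6.4,"wx": 0,"wy": 0,"wz": 0.539,"gripper": -1}

```text
time_s: 1.38
eef_pos: [0.4958, -0.2683, 0.3403]
eef_rot: [[0.99, -0.142, -0.001], [-0.142, -0.99, 0.0], [-0.001, -0.0, -1.0]]
force: [-0.8, 0.7, 0.1]
grip_width: 0.998
```

```bash
python3 - <<'E'
from go import *
tgt(-.057,.074)
im=optics.snapshot('side')['frame'][:,:,::-1];cv2.imwrite('pics/s2.png',im)
E
```

```text
t 1.375 shift [-0.01 -0.04  7.63] turn [-0.     0.001  0.   ] F [-0.8  0.7  0.1] grip 0.9981991200263834 tip z 0.1502848485145109
```

View pics/s2.png

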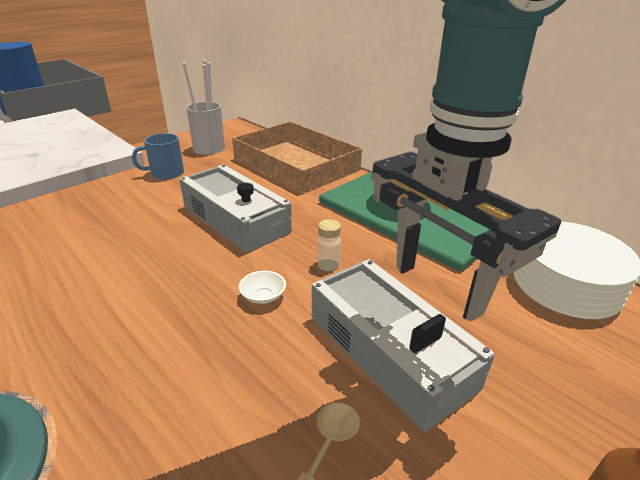

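The gripper is over the bar at about (427,333), with the jaws astride it along the box. Now I'll go down and close.

Call:
carry_out:
  series:
    - {"tx": 0,"ty": 0,"tz": 3,"wx": 0,"wy": 0,"wz": 0,"gripper": -1}
    - {"tx": 0,"ty": 0,"tz": 6,"wx": 0,"wy": 0,"wz": 0,"gripper": -1}
    - {"tx": 0,"ty": 0,"tz": 7.6,"wx": 0,"wy": 0,"wz": 0,"gripper": -1}
    - {"tx": 0,"ty": 0,"tz": 7.6,"wx": 0,"wy": 0,"wz": 0,"gripper": -1}
    - {"tx": 0,"ty": 0,"tz": 7.6,"wx": 0,"wy": 0,"wz": 0,"gripper": 1}
    - {"tx": 0,"ty": 0,"tz": 7.6,"wx": 0,"wy": 0,"wz": 0,"gripper": 1}
    - {"tx": 0,"ty": 0,"tz": 7.6,"wx": 0,"wy": 0,"wz": 0,"gripper": 1}
    - {"tx": 0,"ty": 0,"tz": 7.6,"wx": 0,"wy": 0,"wz": 0,"gripper": 1}
    - {"tx": 0,"ty": 0,"tz": 7.6,"wx": 0,"wy": 0,"wz": 0,"gripper": 1}
    - {"tx": 0,"ty": 0,"tz": 7.6,"wx": 0,"wy": 0,"wz": 0,"gripper": 1}
    - {"tx": 0,"ty": 0,"tz": 7.6,"wx": 0,"wy": 0,"wz": 0,"gripper": 1}
    - {"tx": 0,"ty": 0,"tz": 7.6,"wx": 0,"wy": 0,"wz": 0,"gripper": 1}
  grip_force: 15

```text
time_s: 2.92
eef_pos: [0.4953, -0.2691, 0.2643]
eef_rot: [[0.99, -0.144, -0.001], [-0.144, -0.99, 0.0], [-0.001, -0.0, -1.0]]
force: [0.1, 1.2, 1.1]
grip_width: 0.154
```

```bash
python3 - <<'E'
from go import *
tgt(.048,.074)
im=optics.snapshot('side')['frame'][:,:,::-1];cv2.imwrite('pics/s3.png',im)
E
```

```text
t 2.925 shift [ 1.000e-02 -1.063e+01  3.000e-02] turn [-0.     0.001 -0.002] F [0.1 1.2 1.1] grip 0.15446681358113742 tip z 0.0743091315083712
```

View pics/s3.png

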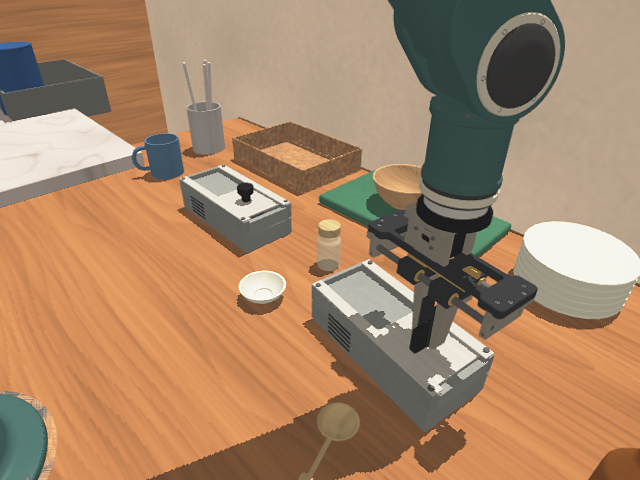

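The bar is held, at an opening of about 14 mm. Now I'll slide it 10 cm along +y of the box, which is −ty for the tool.

Call:
carry_out:
  series:
    - {"tx": 0,"ty": -0.5,"tz": 0,"wx": 0,"wy": 0,"wz": 0,"gripper": 1}
    - {"tx": 0,"ty": -1.5,"tz": 0,"wx": 0,"wy": 0,"wz": 0,"gripper": 1}
    - {"tx": 0,"ty": -3,"tz": 0,"wx": 0,"wy": 0,"wz": 0,"gripper": 1}
    - {"tx": 0,"ty": -4.5,"tz": 0,"wx": 0,"wy": 0,"wz": 0,"gripper": 1}
    - {"tx": 0,"ty": -6,"tz": 0,"wx": 0,"wy": 0,"wz": 0,"gripper": 1}
    - {"tx": 0,"ty": -7.5,"tz": 0,"wx": 0,"wy": 0,"wz": 0,"gripper": 1}
    - {"tx": 0,"ty": -9,"tz": 0,"wx": 0,"wy": 0,"wz": 0,"gripper": 1}
    - {"tx": 0,"ty": -9.8,"tz": 0,"wx": 0,"wy": 0,"wz": 0,"gripper": 1}
    - {"tx": 0,"ty": -10.2,"tz": 0,"wx": 0,"wy": 0,"wz": 0,"gripper": 1}
    - {"tx": 0,"ty": -10.2,"tz": 0,"wx": 0,"wy": 0,"wz": 0,"gripper": 1}

```text
time_s: 4.22
eef_pos: [0.5102, -0.1673, 0.2644]
eef_rot: [[0.99, -0.143, -0.001], [-0.143, -0.99, 0.001], [-0.001, -0.001, -1.0]]
force: [3.2, 1.6, -3.9]
grip_width: 0.131
```

```bash
python3 - <<'E'
from go import *
tgt(.048,.074)
im=optics.snapshot('side')['frame'][:,:,::-1];cv2.imwrite('pics/s4.png',im)
E
```

```text
t 4.225 shift [-0.01 -0.34  0.04] turn [-0.001  0.001 -0.002] F [ 3.2  1.6 -3.9] grip 0.1306195737997536 tip z 0.07435396008587469
```

View pics/s4.png

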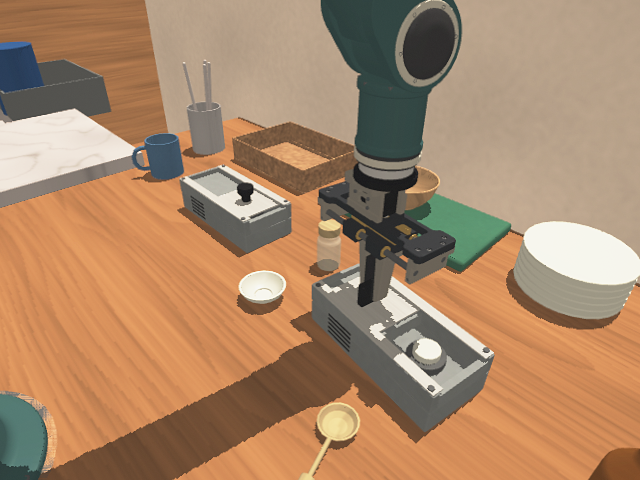

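The cover is open and the button shows at about (428,352). I'll release with the jaws half open to stay clear of the jar, rise, and move over the button with the fingers shut.

Call:
carry_out:
  series:
    - {"tx": 0,"ty": 0,"tz": 0,"wx": 0,"wy": 0,"wz": 0,"gripper": 0}
    - {"tx": 0,"ty": 0,"tz": 0,"wx": 0,"wy": 0,"wz": 0,"gripper": 0}
    - {"tx": 0,"ty": 0,"tz": 0,"wx": 0,"wy": 0,"wz": 0,"gripper": 0}
    - {"tx": 0,"ty": 0,"tz": 0,"wx": 0,"wy": 0,"wz": 0,"gripper": 0}
    - {"tx": 0,"ty": 0,"tz": -2.5,"wx": 0,"wy": 0,"wz": 0,"gripper": 0}
    - {"tx": 0,"ty": 0,"tz": -5,"wx": 0,"wy": 0,"wz": 0,"gripper": 0}
    - {"tx": 0,"ty": 2,"tz": -6,"wx": 0,"wy": 0,"wz": 0,"gripper": 1}
    - {"tx": 0,"ty": 6,"tz": -6,"wx": 0,"wy": 0,"wz": 0,"gripper": 1}
    - {"tx": 0,"ty": 10.5,"tz": -6,"wx": 0,"wy": 0,"wz": 0,"gripper": 1}
    - {"tx": 0,"ty": 10.5,"tz": -6,"wx": 0,"wy": 0,"wz": 0,"gripper": 1}
    - {"tx": 0,"ty": 10.5,"tz": -6,"wx": 0,"wy": 0,"wz": 0,"gripper": 1}
    - {"tx": 0,"ty": 10.5,"tz": -6,"wx": 0,"wy": 0,"wz": 0,"gripper": 1}

```text
time_s: 5.78
eef_pos: [0.4956, -0.2699, 0.3242]
eef_rot: [[0.99, -0.141, -0.001], [-0.141, -0.99, 0.002], [-0.001, -0.002, -1.0]]
force: [-0.1, 0.5, -0.1]
grip_width: 0.003
```

```bash
python3 - <<'E'
from go import *
tgt(-.06,.057)
im=optics.snapshot('side')['frame'][:,:,::-1];cv2.imwrite('pics/s5.png',im)
E
```

```text
t 5.775 shift [-0.01  0.12  7.71] turn [-0.002  0.001  0.001] F [-0.1  0.5 -0.1] grip 0.002566262905812823 tip z 0.1341513750658918
```

View pics/s5.png

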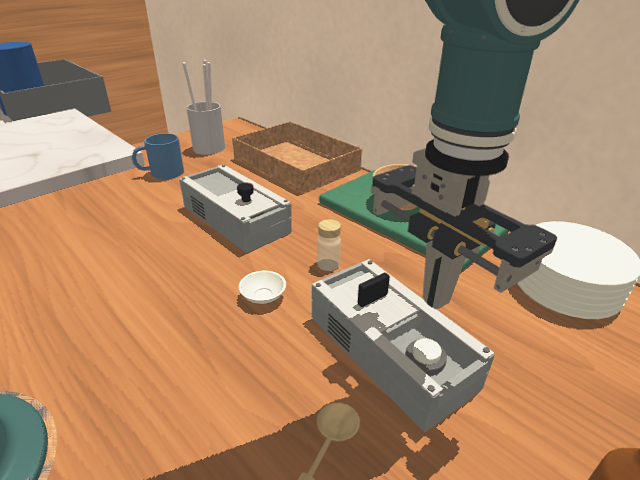

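The cover stayed open with the bar at (373,289), and the button at (428,352) is clear under the closed fingers. I'll press down to just short of the stop and check the force.

Call:
carry_out:
  series:
    - {"tx": 0,"ty": 0.1,"tz": 3,"wx": 0,"wy": 0,"wz": 0,"gripper": 1}
    - {"tx": 0,"ty": 0.1,"tz": 6,"wx": 0,"wy": 0,"wz": 0,"gripper": 1}
    - {"tx": 0,"ty": 0.1,"tz": 7.3,"wx": 0,"wy": 0,"wz": 0,"gripper": 1}
    - {"tx": 0,"ty": 0.1,"tz": 7.7,"wx": 0,"wy": 0,"wz": 0,"gripper": 1}
    - {"tx": 0,"ty": 0.1,"tz": 8.0,"wx": 0,"wy": 0,"wz": 0,"gripper": 1}
    - {"tx": 0,"ty": 0.1,"tz": 8.3,"wx": 0,"wy": 0,"wz": 0,"gripper": 1}
    - {"tx": 0,"ty": 0.1,"tz": 8.3,"wx": 0,"wy": 0,"wz": 0,"gripper": 1}
    - {"tx": 0,"ty": 0.1,"tz": 8.3,"wx": 0,"wy": 0,"wz": 0,"gripper": 1}

```text
time_s: 6.82
eef_pos: [0.4957, -0.2703, 0.2443]
eef_rot: [[0.99, -0.141, -0.0], [-0.141, -0.99, 0.002], [-0.0, -0.002, -1.0]]
force: [-7.0, 5.7, 20.6]
grip_width: 0.003
```

```bash
python3 - <<'E'
from go import *
tgt(-.06,.050)
E
```

```text
t 6.825 shift [-0.03  0.06  0.43] turn [-0.002  0.     0.001] F [-7.   5.7 20.6] grip 0.0034803132949272455 tip z 0.05425836774257653
```

The force reads 20.6 N with the tip at 54 mm, where I expected about 50 mm. I'll look before pressing harder.

```bash
python3 - <<'E'
from go import *
for n in('side','top'):
    d=optics.snapshot(n);im=d['frame'][:,:,::-1]
    b=c+y*-.06
    pts=[[b[0],b[1],z] for z in(.038,.05,.056)];print(n,proj(d,pts).round(1).tolist())
    o=(360,280,120,110) if n=='side' else (400,200,120,110)
    cv2.imwrite(f'pics/p_{n}.png',cv2.resize(im[o[1]:o[1]+o[3],o[0]:o[0]+o[2]],None,fx=5,fy=5,interpolation=cv2.INTER_CUBIC))
s=state();print(s['force'],s['wrist_torque'],s['eef_pos'])
E
```

```text
side [[423.2, 358.5], [424.6, 352.1], [425.3, 348.8]]
top [[461.4, 264.8], [463.4, 264.5], [464.4, 264.3]]
[-7.13575351  6.18331496 21.21060609] [1.40987791 1.85856791 0.01185075] [ 0.49567088 -0.2703136   0.24426519]
```

View pics/p_side.png

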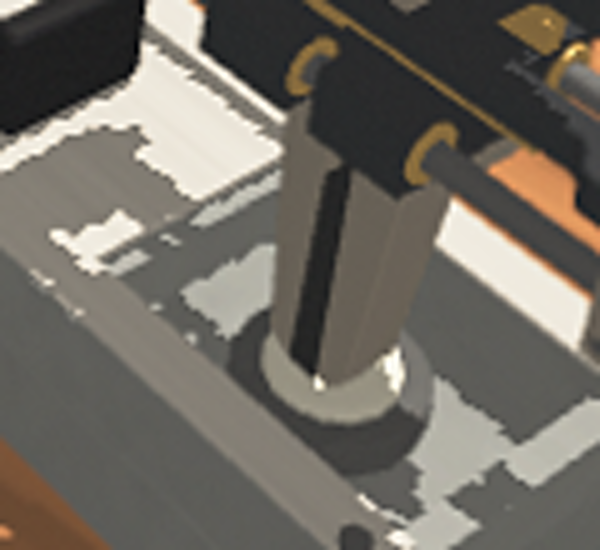

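View pics/p_top.png

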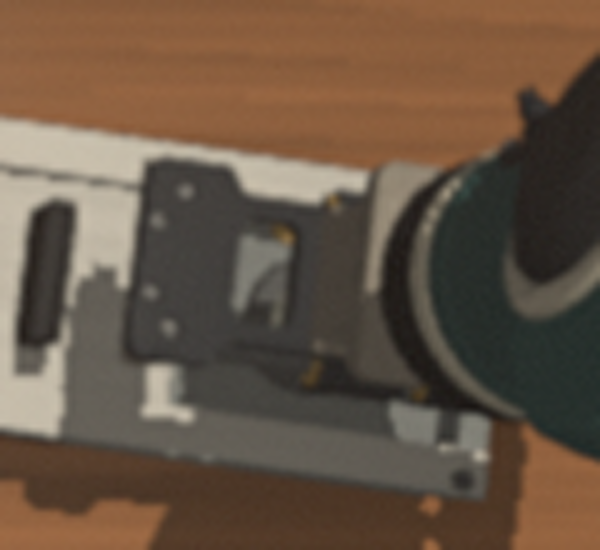

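The closed fingertips rest on the button inside its dark collar, at about (427,357) in the side view. I'll back off in small steps and read force against height, to tell whether the button was really at its stop.

Call:
carry_out:
  series:
    - {"tx": 0,"ty": 0,"tz": -0.1,"wx": 0,"wy": 0,"wz": 0,"gripper": 1}
    - {"tx": 0,"ty": 0,"tz": -0.1,"wx": 0,"wy": 0,"wz": 0,"gripper": 1}

```text
time_s: 7.18
eef_pos: [0.4959, -0.2705, 0.2465]
eef_rot: [[0.99, -0.141, 0.002], [-0.141, -0.99, 0.001], [0.002, -0.002, -1.0]]
force: [-2.0, 0.9, 4.0]
grip_width: 0.006
```

Call:
carry_out:
  series:
    - {"tx": 0,"ty": 0,"tz": -0.2,"wx": 0,"wy": 0,"wz": 0,"gripper": 1}
    - {"tx": 0,"ty": 0,"tz": -0.2,"wx": 0,"wy": 0,"wz": 0,"gripper": 1}

```text
time_s: 7.42
eef_pos: [0.4961, -0.2707, 0.2487]
eef_rot: [[0.99, -0.141, 0.003], [-0.141, -0.99, 0.001], [0.003, -0.001, -1.0]]
force: [-1.0, 0.5, 3.3]
grip_width: 0.008
```

Call:
carry_out:
  series:
    - {"tx": 0,"ty": 0,"tz": -0.2,"wx": 0,"wy": 0,"wz": 0,"gripper": 1}
    - {"tx": 0,"ty": 0,"tz": -0.2,"wx": 0,"wy": 0,"wz": 0,"gripper": 1}

```text
time_s: 7.68
eef_pos: [0.4963, -0.2709, 0.2506]
eef_rot: [[0.99, -0.141, 0.003], [-0.141, -0.99, 0.0], [0.003, -0.001, -1.0]]
force: [0.9, 0.5, -0.9]
grip_width: 0.007
```

Call:
carry_out:
  series:
    - {"tx": 0,"ty": 0,"tz": -0.2,"wx": 0,"wy": 0,"wz": 0,"gripper": 1}
    - {"tx": 0,"ty": 0,"tz": -0.2,"wx": 0,"wy": 0,"wz": 0,"gripper": 1}

```text
time_s: 7.92
eef_pos: [0.4964, -0.2711, 0.2527]
eef_rot: [[0.99, -0.141, 0.004], [-0.141, -0.99, 0.0], [0.004, -0.001, -1.0]]
force: [0.2, -0.5, 0.8]
grip_width: 0.01
```

Force falls off like the spring over 6 mm (4.0 N at z=0.2465, about 0 at 0.2506), so at 20 N the button was right down and has come back up. The tip heights just carry an offset of about 4 mm. Now I'll rise and go back to the bar.

Call:
carry_out:
  series:
    - {"tx": 0,"ty": 0,"tz": -2,"wx": 0,"wy": 0,"wz": 0,"gripper": 1}
    - {"tx": 0,"ty": 0,"tz": -5,"wx": 0,"wy": 0,"wz": 0,"gripper": 1}
    - {"tx": 0,"ty": 0,"tz": -7,"wx": 0,"wy": 0,"wz": 0,"gripper": 0}
    - {"tx": 0,"ty": -5,"tz": -7,"wx": 0,"wy": 0,"wz": 0,"gripper": 0}
    - {"tx": 0,"ty": -10.3,"tz": -7,"wx": 0,"wy": 0,"wz": 0,"gripper": 0}
    - {"tx": 0,"ty": -10.3,"tz": -7,"wx": 0,"wy": 0,"wz": 0,"gripper": 0}
    - {"tx": 0,"ty": -10.3,"tz": -7,"wx": 0,"wy": 0,"wz": 0,"gripper": 0}

```text
time_s: 8.8
eef_pos: [0.5106, -0.1696, 0.3228]
eef_rot: [[0.99, -0.141, 0.004], [-0.141, -0.99, -0.0], [0.004, -0.0, -1.0]]
force: [-0.0, -0.9, 0.5]
grip_width: 0.496
```

```bash
python3 - <<'E'
from go import *
tgt(.0446,.074)
im=optics.snapshot('side')['frame'][:,:,::-1];cv2.imwrite('pics/s6.png',im)
E
```

```text
t 8.8 shift [-0.11 -0.22  5.88] turn [-0.    -0.004  0.001] F [-0.  -0.9  0.5] grip 0.49609480131894373 tip z 0.1328062269950558
```

View pics/s6.png

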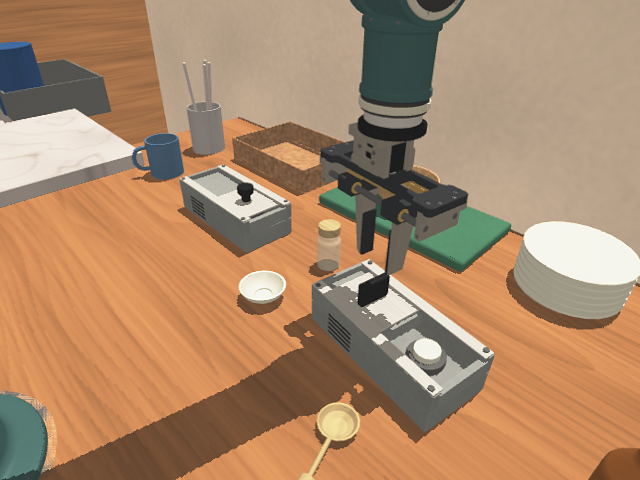

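The button is up again at (428,352) and the bar is at (373,289). I'll regrasp it.

Call:
carry_out:
  series:
    - {"tx": -0.1,"ty": -0.2,"tz": 3,"wx": 0,"wy": -0.004,"wz": 0,"gripper": 0}
    - {"tx": -0.1,"ty": -0.2,"tz": 5.5,"wx": 0,"wy": -0.004,"wz": 0,"gripper": 0}
    - {"tx": -0.1,"ty": -0.2,"tz": 5.8,"wx": 0,"wy": -0.004,"wz": 0,"gripper": 0}
    - {"tx": -0.1,"ty": -0.2,"tz": 5.8,"wx": 0,"wy": -0.004,"wz": 0,"gripper": 1}
    - {"tx": -0.1,"ty": -0.2,"tz": 5.8,"wx": 0,"wy": -0.004,"wz": 0,"gripper": 1}
    - {"tx": -0.1,"ty": -0.2,"tz": 5.8,"wx": 0,"wy": -0.004,"wz": 0,"gripper": 1}
    - {"tx": -0.1,"ty": -0.2,"tz": 5.8,"wx": 0,"wy": -0.004,"wz": 0,"gripper": 1}
    - {"tx": -0.1,"ty": -0.2,"tz": 5.8,"wx": 0,"wy": -0.004,"wz": 0,"gripper": 1}
    - {"tx": -0.1,"ty": -0.2,"tz": 5.8,"wx": 0,"wy": -0.004,"wz": 0,"gripper": 1}
  grip_force: 15

```text
time_s: 9.98
eef_pos: [0.5103, -0.1681, 0.2654]
eef_rot: [[0.99, -0.143, 0.001], [-0.143, -0.99, -0.0], [0.001, -0.0, -1.0]]
force: [-0.5, 0.6, 5.6]
grip_width: 0.125
```

```bash
python3 - <<'E'
from go import *
tgt(-.060,.074)
E
```

```text
t 9.975 shift [-0.02 10.38  0.14] turn [-0.    -0.001 -0.001] F [-0.5  0.6  5.6] grip 0.12462832886662195 tip z 0.07541993717760559
```

Call:
carry_out:
  series:
    - {"tx": 0,"ty": 0.5,"tz": 0,"wx": 0,"wy": 0,"wz": 0,"gripper": 1}
    - {"tx": 0,"ty": 1.5,"tz": 0,"wx": 0,"wy": 0,"wz": 0,"gripper": 1}
    - {"tx": 0,"ty": 3,"tz": 0,"wx": 0,"wy": 0,"wz": 0,"gripper": 1}
    - {"tx": 0,"ty": 4.5,"tz": 0,"wx": 0,"wy": 0,"wz": 0,"gripper": 1}
    - {"tx": 0,"ty": 6,"tz": 0,"wx": 0,"wy": 0,"wz": 0,"gripper": 1}
    - {"tx": 0,"ty": 7.5,"tz": 0,"wx": 0,"wy": 0,"wz": 0,"gripper": 1}
    - {"tx": 0,"ty": 8.8,"tz": 0,"wx": 0,"wy": 0,"wz": 0,"gripper": 1}
    - {"tx": 0,"ty": 9.6,"tz": 0,"wx": 0,"wy": 0,"wz": 0,"gripper": 1}
    - {"tx": 0,"ty": 10.0,"tz": 0,"wx": 0,"wy": 0,"wz": 0,"gripper": 1}
    - {"tx": 0,"ty": 10.0,"tz": 0,"wx": 0,"wy": 0,"wz": 0,"gripper": 1}

```text
time_s: 11.22
eef_pos: [0.4957, -0.2681, 0.2654]
eef_rot: [[0.99, -0.143, 0.0], [-0.143, -0.99, -0.001], [0.001, 0.001, -1.0]]
force: [-2.1, -0.4, 4.8]
grip_width: 0.127
```

Call:
carry_out:
  series:
    - {"tx": 0,"ty": 0.2,"tz": 0,"wx": 0,"wy": 0,"wz": 0,"gripper": 1}
    - {"tx": 0,"ty": 0.3,"tz": 0,"wx": 0,"wy": 0,"wz": 0,"gripper": 1}
    - {"tx": 0,"ty": 0.3,"tz": 0,"wx": 0,"wy": 0,"wz": 0,"gripper": 1}

```text
time_s: 11.6
eef_pos: [0.4952, -0.2711, 0.2654]
eef_rot: [[0.99, -0.143, 0.0], [-0.143, -0.99, -0.001], [0.0, 0.001, -1.0]]
force: [-1.7, 1.4, 4.1]
grip_width: 0.129
```

Call:
carry_out:
  series:
    - {"tx": 0,"ty": 0.2,"tz": 0,"wx": 0,"wy": 0,"wz": 0,"gripper": 1}
    - {"tx": 0,"ty": 0.2,"tz": 0,"wx": 0,"wy": 0,"wz": 0,"gripper": 1}

```text
time_s: 11.85
eef_pos: [0.4951, -0.2724, 0.2654]
eef_rot: [[0.99, -0.143, 0.0], [-0.143, -0.99, -0.0], [0.0, 0.0, -1.0]]
force: [-1.6, 3.8, 5.7]
grip_width: 0.13
```

Call:
carry_out:
  series:
    - {"tx": 0,"ty": 0.2,"tz": 0,"wx": 0,"wy": 0,"wz": 0,"gripper": 1}
    - {"tx": 0,"ty": 0.2,"tz": 0,"wx": 0,"wy": 0,"wz": 0,"gripper": 1}

```text
time_s: 12.1
eef_pos: [0.4952, -0.2729, 0.2654]
eef_rot: [[0.99, -0.141, -0.0], [-0.141, -0.99, 0.002], [-0.001, -0.002, -1.0]]
force: [-1.2, 6.0, 6.8]
grip_width: 0.124
```

```bash
python3 - <<'E'
from go import *
tgt(-.060,.074)
E
```

```text
t 12.1 shift [-0.01 -0.2   0.14] turn [-0.002  0.001  0.   ] F [-1.2  6.   6.8] grip 0.12447008769321351 tip z 0.07543837772677359
```

The last 2 mm command moved it only 0.5 mm and the force rose, so it is against the closed stop. I'll give one more gentle push, then release and rise.

Call:
carry_out:
  series:
    - {"tx": 0,"ty": 0.2,"tz": 0,"wx": 0,"wy": 0,"wz": 0,"gripper": 1}
    - {"tx": 0,"ty": 0.3,"tz": 0,"wx": 0,"wy": 0,"wz": 0,"gripper": 1}

```text
time_s: 12.35
eef_pos: [0.4953, -0.2736, 0.2654]
eef_rot: [[0.99, -0.14, -0.001], [-0.14, -0.99, 0.006], [-0.002, -0.006, -1.0]]
force: [-1.8, 9.3, 7.5]
grip_width: 0.128
```

Call:
carry_out:
  series:
    - {"tx": 0,"ty": 0.05,"tz": 0,"wx": 0,"wy": 0,"wz": 0,"gripper": 0}
    - {"tx": 0,"ty": 0,"tz": 0,"wx": 0,"wy": 0,"wz": 0,"gripper": 0}
    - {"tx": 0,"ty": 0,"tz": 0,"wx": 0,"wy": 0,"wz": 0,"gripper": 0}
    - {"tx": 0,"ty": 0,"tz": 0,"wx": 0,"wy": 0,"wz": 0,"gripper": 0}
    - {"tx": 0,"ty": 0,"tz": -3,"wx": 0,"wy": 0,"wz": 0,"gripper": 0}
    - {"tx": 0,"ty": 0,"tz": -8,"wx": 0,"wy": 0,"wz": 0,"gripper": 0}
    - {"tx": -5,"ty": 0,"tz": -11,"wx": 0,"wy": 0,"wz": 0,"gripper": 0}
    - {"tx": -10,"ty": -2,"tz": -11,"wx": 0,"wy": 0,"wz": 0,"gripper": 1}
    - {"tx": -10,"ty": -7,"tz": -11,"wx": 0,"wy": 0,"wz": 0,"gripper": 1}
    - {"tx": -10,"ty": -13,"tz": -11,"wx": 0,"wy": 0,"wz": 0,"gripper": 1}
    - {"tx": -10,"ty": -19,"tz": -11,"wx": 0,"wy": 0,"wz": 0,"gripper": 1}
    - {"tx": -10,"ty": -19,"tz": -11,"wx": 0,"wy": 0,"wz": 0,"gripper": 1}

```text
time_s: 13.85
eef_pos: [0.4232, -0.0683, 0.377]
eef_rot: [[0.991, -0.132, 0.0], [-0.132, -0.991, 0.006], [-0.001, -0.006, -1.0]]
force: [-0.1, -0.4, -0.0]
grip_width: 0.003
```

```bash
python3 - <<'E'
from go import *
tgt(-.060,.074)
d=optics.snapshot('top');im=d['frame'][:,:,::-1];cv2.imwrite('pics/t7.png',im)
cv2.imwrite('pics/zc7.png',cv2.resize(im[210:310,355:515],None,fx=5,fy=5,interpolation=cv2.INTER_CUBIC))
E
```

```text
t 13.85 shift [ 9.82 19.2  11.17] turn [-0.006  0.001  0.01 ] F [-0.1 -0.4 -0. ] grip 0.0034602964600003996 tip z 0.1869646659596385
```

View pics/t7.png

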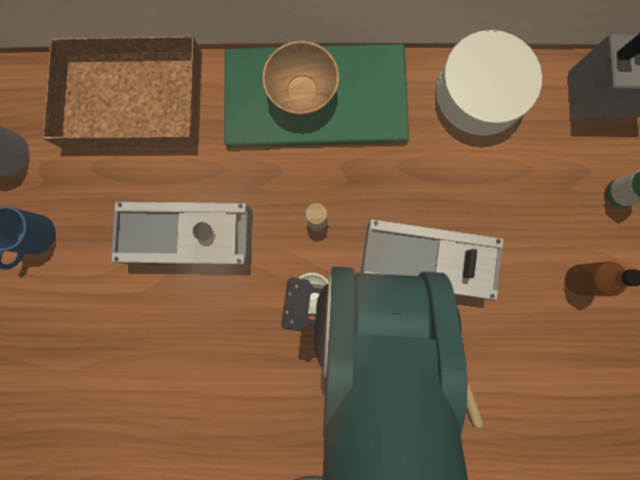

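View pics/zc7.png

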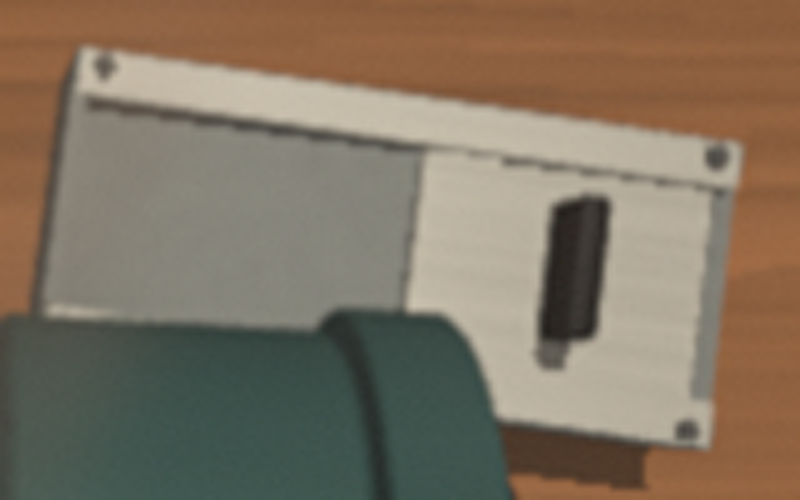

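The call cover's right edge is now at (712,190) in the crop, up from (698,190). That is about 4.5 mm further, so it is at the closed end. The knob cover still stands about 11 mm ajar, so I'll push its knob from the deck side with shut fingers.

```bash
sed -e "s/^B=.*/c=np.array([.5509,.2413,.07]);y=np.array([.0141,.9999,0]);x=np.array([.9999,-.0141,0])/" go.py > gor.py; python3 - <<'E'
from gor import *
tgt(.003,.15);tgt(.003,.076)
E
```

```text
t 13.9 shift [  8.41 -32.91   3.86] turn [-0.006  0.001 -0.122] F [ 0.7 -0.3  0.5] grip 0.005584718600469824 tip z 0.18684264239791676
t 13.9 shift [  8.42 -32.87  11.26] turn [-0.006  0.001 -0.122] F [ 0.7 -0.3  0.5] grip 0.005584718600469824 tip z 0.18684264239791676
```

Call:
carry_out:
  series:
    - {"tx": 1,"ty": -5,"tz": 0,"wx": -0.006,"wy": 0,"wz": -0.05,"gripper": 1}
    - {"tx": 2,"ty": -10,"tz": 0,"wx": -0.006,"wy": 0,"wz": -0.122,"gripper": 1}
    - {"tx": 4,"ty": -15,"tz": 0,"wx": -0.006,"wy": 0,"wz": -0.122,"gripper": 1}
    - {"tx": 5,"ty": -20,"tz": 0,"wx": -0.006,"wy": 0,"wz": -0.122,"gripper": 1}
    - {"tx": 6,"ty": -25,"tz": 0,"wx": -0.006,"wy": 0,"wz": -0.122,"gripper": 1}
    - {"tx": 7.5,"ty": -29,"tz": 1,"wx": -0.006,"wy": 0,"wz": -0.122,"gripper": 1}
    - {"tx": 8.4,"ty": -32.9,"tz": 3,"wx": -0.006,"wy": 0,"wz": -0.122,"gripper": 1}
    - {"tx": 8.4,"ty": -32.9,"tz": 3.8,"wx": -0.006,"wy": 0,"wz": -0.122,"gripper": 1}
    - {"tx": 8.4,"ty": -32.9,"tz": 3.8,"wx": -0.006,"wy": 0,"wz": -0.122,"gripper": 1}
    - {"tx": 8.4,"ty": -32.9,"tz": 3.8,"wx": -0.006,"wy": 0,"wz": -0.122,"gripper": 1}

```text
time_s: 15.15
eef_pos: [0.5513, 0.2422, 0.3411]
eef_rot: [[1.0, -0.016, 0.0], [-0.016, -1.0, -0.001], [0.0, 0.001, -1.0]]
force: [0.8, 0.0, 1.3]
grip_width: 0.005
```

```bash
python3 - <<'E'
from gor import *
tgt(.003,.076)
im=optics.snapshot('side')['frame'][:,:,::-1];cv2.imwrite('pics/s8.png',im)
E
```

```text
t 15.15 shift [-0.04 -0.22  7.51] turn [ 0.001 -0.    -0.002] F [0.8 0.  1.3] grip 0.005338548603885149 tip z 0.15105763383346632
```

View pics/s8.png

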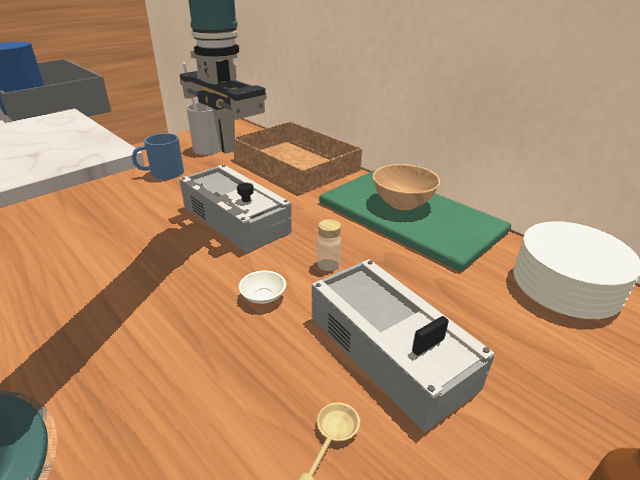

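The side view shows the call cover shut. The shut fingers stand over the knob box's deck, behind the knob at (245,190). Now I'll go down and start the push.

Call:
carry_out:
  series:
    - {"tx": 0,"ty": 0,"tz": 4,"wx": 0,"wy": 0,"wz": 0,"gripper": 1}
    - {"tx": 0,"ty": 0,"tz": 7,"wx": 0,"wy": 0,"wz": 0,"gripper": 1}
    - {"tx": 0,"ty": 0,"tz": 7.4,"wx": 0,"wy": 0,"wz": 0,"gripper": 1}
    - {"tx": 0,"ty": 0.5,"tz": 7.4,"wx": 0,"wy": 0,"wz": 0,"gripper": 1}
    - {"tx": 0,"ty": 1.0,"tz": 7.4,"wx": 0,"wy": 0,"wz": 0,"gripper": 1}
    - {"tx": 0,"ty": 1.5,"tz": 7.4,"wx": 0,"wy": 0,"wz": 0,"gripper": 1}
    - {"tx": 0,"ty": 2.0,"tz": 7.4,"wx": 0,"wy": 0,"wz": 0,"gripper": 1}
    - {"tx": 0,"ty": 2.2,"tz": 7.4,"wx": 0,"wy": 0,"wz": 0,"gripper": 1}
    - {"tx": 0,"ty": 2.2,"tz": 7.4,"wx": 0,"wy": 0,"wz": 0,"gripper": 1}

```text
time_s: 16.32
eef_pos: [0.551, 0.2207, 0.2677]
eef_rot: [[1.0, -0.016, 0.001], [-0.016, -1.0, -0.0], [0.001, 0.0, -1.0]]
force: [0.6, 2.1, 0.9]
grip_width: -0.0
```

Call:
carry_out:
  series:
    - {"tx": 0,"ty": 0.2,"tz": 0,"wx": 0,"wy": 0,"wz": 0,"gripper": 1}
    - {"tx": 0,"ty": 0.2,"tz": 0,"wx": 0,"wy": 0,"wz": 0,"gripper": 1}

```text
time_s: 16.58
eef_pos: [0.551, 0.2189, 0.2677]
eef_rot: [[1.0, -0.016, 0.001], [-0.016, -1.0, 0.0], [0.001, -0.0, -1.0]]
force: [-0.1, 2.0, -0.2]
grip_width: 0.005
```

Call:
carry_out:
  series:
    - {"tx": 0,"ty": 0.2,"tz": 0,"wx": 0,"wy": 0,"wz": 0,"gripper": 1}
    - {"tx": 0,"ty": 0.2,"tz": 0,"wx": 0,"wy": 0,"wz": 0,"gripper": 1}

```text
time_s: 16.82
eef_pos: [0.551, 0.2168, 0.2677]
eef_rot: [[1.0, -0.016, 0.001], [-0.016, -1.0, -0.0], [0.001, -0.0, -1.0]]
force: [0.9, 1.9, 0.5]
grip_width: 0.002
```

It slides at 2 N. I'll go on to the stop.

Call:
carry_out:
  series:
    - {"tx": 0,"ty": 0.2,"tz": 0,"wx": 0,"wy": 0,"wz": 0,"gripper": 1}
    - {"tx": 0,"ty": 0.2,"tz": 0,"wx": 0,"wy": 0,"wz": 0,"gripper": 1}

```text
time_s: 17.08
eef_pos: [0.551, 0.2145, 0.2677]
eef_rot: [[1.0, -0.016, 0.001], [-0.016, -1.0, -0.0], [0.001, 0.0, -1.0]]
force: [0.4, 0.8, 0.2]
grip_width: 0.008
```

Call:
carry_out:
  series:
    - {"tx": 0,"ty": 0.2,"tz": 0,"wx": 0,"wy": 0,"wz": 0,"gripper": 1}
    - {"tx": 0,"ty": 0.2,"tz": 0,"wx": 0,"wy": 0,"wz": 0,"gripper": 1}

```text
time_s: 17.32
eef_pos: [0.551, 0.2122, 0.2676]
eef_rot: [[1.0, -0.017, 0.001], [-0.017, -1.0, -0.001], [0.001, 0.001, -1.0]]
force: [0.6, 1.4, 0.5]
grip_width: 0.008
```

Call:
carry_out:
  series:
    - {"tx": 0,"ty": 0.2,"tz": 0,"wx": 0,"wy": 0,"wz": 0,"gripper": 1}
    - {"tx": 0,"ty": 0.2,"tz": 0,"wx": 0,"wy": 0,"wz": 0,"gripper": 1}

```text
time_s: 17.58
eef_pos: [0.5509, 0.2103, 0.2677]
eef_rot: [[1.0, -0.017, 0.001], [-0.017, -1.0, -0.0], [0.001, 0.0, -1.0]]
force: [-0.4, 3.0, 1.2]
grip_width: 0.004
```

Call:
carry_out:
  series:
    - {"tx": 0,"ty": 0.2,"tz": 0,"wx": 0,"wy": 0,"wz": 0,"gripper": 1}
    - {"tx": 0,"ty": 0.2,"tz": 0,"wx": 0,"wy": 0,"wz": 0,"gripper": 1}

```text
time_s: 17.82
eef_pos: [0.5508, 0.2096, 0.2678]
eef_rot: [[1.0, -0.015, 0.002], [-0.015, -1.0, 0.002], [0.002, -0.002, -1.0]]
force: [0.3, 5.9, -1.1]
grip_width: 0.007
```

```bash
python3 - <<'E'
from gor import *
tgt(-.026,.076)
im=optics.snapshot('top')['frame'][:,:,::-1];cv2.imwrite('pics/zr9.png',cv2.resize(im[190:280,105:255],None,fx=5,fy=5,interpolation=cv2.INTER_CUBIC))
E
```

```text
t 17.825 shift [-0.03 -0.57  0.19] turn [-0.002 -0.002 -0.001] F [ 0.3  5.9 -1.1] grip 0.006699207515999941 tip z 0.07784942914011334
```

View pics/zr9.png

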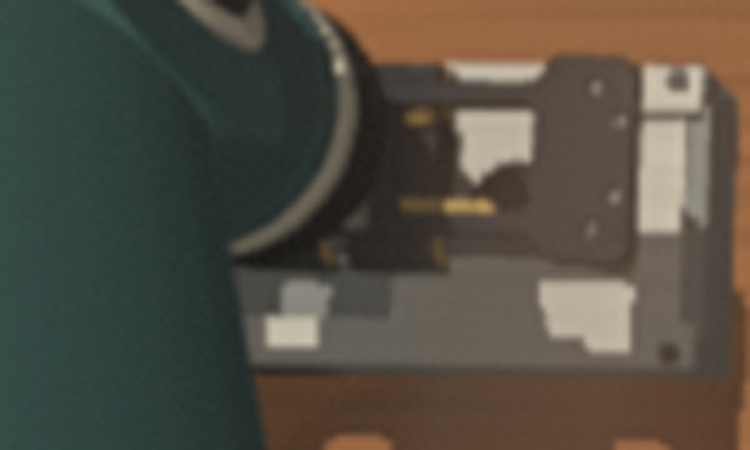

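The cover's end is now at about x=685 in the crop, from 655 before, and the force is rising, so it is against the stop. I'll back off, rise, and move clear for a last look.

Call:
carry_out:
  series:
    - {"tx": 0,"ty": -0.7,"tz": 0,"wx": 0,"wy": 0,"wz": 0,"gripper": 1}
    - {"tx": 0,"ty": -1.5,"tz": 0,"wx": 0,"wy": 0,"wz": 0,"gripper": 1}
    - {"tx": 0,"ty": -1.5,"tz": -4,"wx": 0,"wy": 0,"wz": 0,"gripper": 1}
    - {"tx": 0,"ty": -1.5,"tz": -9,"wx": 0,"wy": 0,"wz": 0,"gripper": 1}
    - {"tx": -3,"ty": 3,"tz": -13,"wx": 0,"wy": 0,"wz": 0,"gripper": 1}
    - {"tx": -6,"ty": 8,"tz": -13,"wx": 0,"wy": 0,"wz": 0,"gripper": 1}
    - {"tx": -9,"ty": 13,"tz": -13,"wx": 0,"wy": 0,"wz": 0,"gripper": 1}
    - {"tx": -12,"ty": 18,"tz": -13,"wx": 0,"wy": 0,"wz": 0,"gripper": 1}
    - {"tx": -15,"ty": 21,"tz": -13,"wx": 0,"wy": 0,"wz": 0,"gripper": 1}
    - {"tx": -15,"ty": 21,"tz": -13,"wx": 0,"wy": 0,"wz": 0,"gripper": 1}
    - {"tx": -15,"ty": 21,"tz": -13,"wx": 0,"wy": 0,"wz": 0,"gripper": 1}

```text
time_s: 19.25
eef_pos: [0.3977, 0.0021, 0.3974]
eef_rot: [[1.0, -0.015, 0.003], [-0.015, -1.0, 0.002], [0.003, -0.002, -1.0]]
force: [0.0, 0.7, -0.2]
grip_width: 0.009
```

```bash
python3 - <<'E'
from gor import *
s=state();print(s['time_s'],s['eef_pos'],s['force'])
im=optics.snapshot('top')['frame'][:,:,::-1];cv2.imwrite('pics/t10.png',im)
cv2.imwrite('pics/zr10.png',cv2.resize(im[190:280,105:255],None,fx=5,fy=5,interpolation=cv2.INTER_CUBIC))
cv2.imwrite('pics/s10.png',optics.snapshot('side')['frame'][:,:,::-1])
E
```

```text
19.25 [0.39768103 0.00210498 0.39739205] [ 0.01794329  0.73687897 -0.21565783]
```

View pics/t10.png

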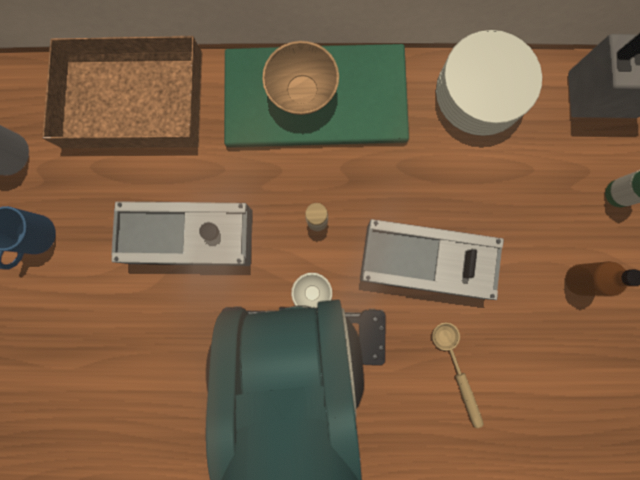

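View pics/zr10.png

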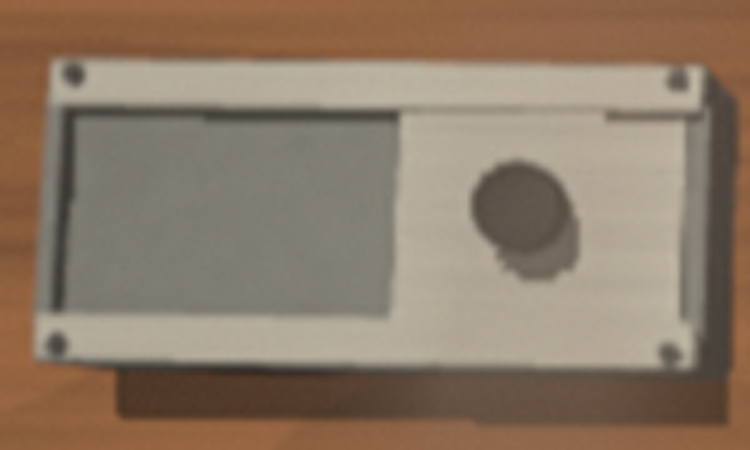

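View pics/s10.png

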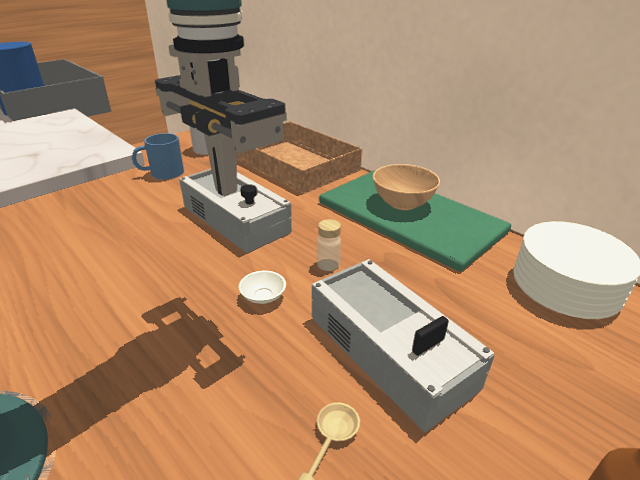

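Both covers are shut: the knob cover's ends are at x≈395 and 683 in the crop, and the call bar is at (470,264) in the top view. The arm is clear of everything, so I'm handing in.

```bash
python3 -c "
from plant import arm
print(arm.close_job())"
```

```text
the job is handed in; nothing more can be done
None
```

The job is done and handed in at about 19.4 s. I slid the call-box cover about 0.10 m open, pressed the button right down and let it come up. I then slid the cover back against its closed stop and let go.

- **Button:** The press reached about 21 N. On the way up the force fell like the spring over about 6 mm, and the side picture showed the button standing up again.
- **Closed covers:** The last pictures show both covers shut, with the arm clear and touching nothing.
- **Other box:** The knob cover started about 11 mm ajar, so I pushed it gently shut (about 6 N at its stop). I did this without being asked, because it was to be left shut.
- **Disagreement:** The button stopped with the fingertips reading about 54 mm high, not the expected 50 mm. I took this as a height offset of about 4 mm, since the travel and force matched a full press. I did not trace the cause.
- **Refused call:** The first move call was refused and nothing moved. It went through once each row had all its values.

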